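# Stand up the toppled smartwatch test block and contact-test it under the probe

## Task

The blue smartwatch test block has toppled over: stand it upright on the desk, clear of the probe stand, then slide it under the stand until the orange-ringed port on its top is straight below the probe tip. Press the red knob gently all the way down so that the probe enters the port, hold it for a moment, then let it spring back up and leave the block standing there. Leave everything else where it is.

Things in the scene. Friction and masses are not known exactly. Their poses are not given: they have to be found in the camera images.
- block: The work: blue block 42 x 42 x 62 mm carrying a black square smartwatch 40 x 40 x 12 mm, 74 mm tall in all, about 0.18 kg, loose. Origin: centre of its underside; z points to the watch. It starts lying on its side (+x face down, z axis level, pointing roughly away from the robot), 42 mm high; it can be gripped across its y axis.
- block_mid (a point): Middle of the block, on its axis 37 mm above its underside; same axes as the block.
- port (a point): The marked spot on the watch: mouth of a round port 6 mm wide and 12 mm deep in the watch's top face, ringed in orange (ring 13 mm across). It lies 8 mm to the block's +x and 4 mm to its +y from the axis, 74 mm above the underside.
- stand: Fixed grey and aluminium probe stand. Origin on the desk 90 mm before the probe axis; x points from the open front into the throat. Behind the probe axis: foot plate from 50 mm (14 mm high, 100 wide), column from 82 mm (44 wide). Overhead arm 34 mm wide, heights 134 to 160 mm (22 mm collar below it to 126), its front end 18 mm before the probe axis. The work slides on the bare desk.
- probe_tip (a point): Lower end of the probe, a steel pin 3 mm thick for its lowest 16 mm (9 mm thick from 21 mm up); moves with the probe. At rest it is 79 mm above the desk, 5 mm over the top of the upright block.
- knob_top (a point): Centre of the flat top of the red knob on the probe, 34 mm across and 14 mm high; 193 mm above the desk at rest.
- probe (a joint): How far the probe is pressed down, m: 0 at rest, 0.014 fully down on its own stop (the tip is then 9 mm inside the port). A spring returns it: about 2.5 N at rest, 7.5 N fully down. On the watch's flat top it stops at about 0.005.
- spare: Bystander: a white block with the same kind of watch and a green ring, standing upright, 42 x 42 x 74 mm. Origin under its centre.
- tumbler: Bystander: copper-coloured closed tumbler, 68 mm across, 130 mm tall. Origin under its centre.
- bottle: Bystander: white squeeze bottle, 44 mm across, 120 mm tall. Origin under its centre.
- phone: Bystander: black phone lying flat, 150 x 72 x 9 mm. Origin under its centre.
- wipes: Bystander: flat white and blue box of wipes, 60 x 85 x 26 mm. Origin under its centre.
Things that resemble listed ones, but are neither listed nor needed, are in the scene too. Leave any purple look-alike of the stand alone.

How it is judged:
By the outcome, as a careful person would: the job done as asked, in the order asked, and still so for the second after the job is handed in, with the robot touching nothing.
It also fails if it takes over 64 s, if anything falls off the work surface, if the arm or the gripper's body presses on something with over 40 N, if the wrist force passes 120 N, or if a joint passes its speed limit or range.

## Robot

A 6-joint arm with a two-finger parallel gripper is mounted at the origin on the work surface. World frame = base frame: x ahead of the robot, y to its left, z up, the work surface at z = 0. Lengths are in mm, angles in rad, forces in N, time in s.
With the tool pointing down it reaches from about 325 to 775 mm from the base axis. Payload 5.5 kg.
Tool frame: the origin (TCP) lies on the centre line of the jaws, within the pads' length; the fingertips stand r.tip_reach ahead of it and the grasp point (between the pads) lies 6 mm ahead of it (r.tip_reach is the distance from the TCP to the fingertips, in mm); z points along the fingers, y is the line along which they close (so a half turn about z gives the same grasp; the last joint's range is limited). The gripper opens to 88 mm and grips with 3 to 60 N. Pads are 20 mm wide; open, the fingers measure 115 mm over their backs; the gripper's body (75 mm by 178 mm) begins 61 mm behind the grasp point.
Start: joints at [-1.23, 0.091, 1.231, -0, 1.82, -0.057], TCP at [232.436, -553.164, 247.631] pointing down, gripper open.
Joint ranges: [-2.87, 2.87], [-0.86, 2.18], [0.17, 2.46], [-1.51, 4.65], [0.06, 2.69], [-2.65, 2.65]. Speed limits (rad/s): [2.57, 2.57, 3.01, 3.14, 3.14, 3.14].

## Interface

Orientations are given as a unit quaternion [x, y, z, w].
In Python, from station import r gives the robot as it stands. Calls block until the motion is done:
- r.goto(position, orientation): joint-space move of the TCP to a pose.
- r.move_l(position, frame=None, velocity=150, force_limit=None): straight line of the TCP; frame=None keeps the orientation; velocity is the mean speed in mm/s. With force_limit (N) it stops when the force on the tool has changed by that much, and returns True; else False.
- r.move_joints(angles): joint-space move.
- r.grip(opening, grip_force=None): opening from 0.0 (shut) to 1.0 (fully open); grip_force is the grip in N (None keeps the last); returns when the fingers have stopped.
- r.hold(seconds).
- r.ik(position, orientation): joint angles nearest the present ones, or None.
- r.camera(name): name is "side" or "top"; returns a dict with "color" (400x640x3 uint8, red, green, blue), "K" (3x3 intrinsics, pixels), "world_to_cam" (4x4, takes a point from world to camera coordinates). Camera axes: x right, y up, looking along -z (the intrinsics and any distortion apply to the point x, -y, -z); pixel columns grow to the right and rows downward; lengths in mm; the calibration is good to about 2 mm. A picture is of the moment at which its call begins. There is no depth.
A pose or a line that the arm cannot do raises r.PlanningError and nothing moves.
- r.hand_in(): hands the job in; it is judged then, once.
Readings, each from a call of its own:
- r.get_time_s(): time.
- r.get_joint_positions(): joint angles.
- r.get_qvel(): joint speeds.
- r.get_tau(): joint torques, N m.
- r.get_eef_pos(): TCP position.
- r.get_eef_rot(): TCP orientation.
- r.get_force(): force on the tool from outside, world axes, zero at the start.
- r.get_moment(): the same for the moment, N m.
- r.get_grip_width(): opening from 0.0 (shut) to 1.0 (fully open).
- r.get_gripper_force(): force on a finger pad.
Only numpy, scipy, OpenCV 4.12 (cv2) and the standard library are available. Lean on these libraries where they do the work, as an engineer would, in place of code of your own. Each camera call takes 0.05 s, during which the arm holds its last target. There are 200 camera calls.

## Working session

There is one attempt and no reset: what is moved stays moved. The work goes in short steps, each a Python script; the robot and the scene stay as the last script left them, time stands still between calls to the robot, and variables do not carry over. Pictures are saved under pics/ and viewed, at most 10 in all, crops included, and the job is handed in when it is done.

```bash
ls; mkdir -p pics
python3 - <<'E'
from station import r
import cv2
for n in("side","top"):
    c=r.camera(n); cv2.imwrite(f"pics/{n}0.png",c["color"][:,:,::-1]); print(n,c.keys(),c["K"].tolist(),c["world_to_cam"].round(4).tolist(),{k:v for k,v in c.items() if k not in("color","K","world_to_cam")})
print(r.tip_reach,r.get_time_s(),r.get_eef_rot())
E
```

```text
pics
side dict_keys(['color', 'K', 'world_to_cam']) [[472.61919308528184, 0.0, 321.4360714583138], [0.0, 472.61919308528184, 201.52018731093227], [0.0, 0.0, 1.0]] [[0.9426, -0.3338, -0.0122, -343.308], [0.2466, 0.6708, 0.6994, -210.2505], [-0.2253, -0.6622, 0.7146, -1477.1193], [0.0, 0.0, 0.0, 1.0]] {}
top dict_keys(['color', 'K', 'world_to_cam']) [[410.8977534111384, 0.0, 321.0557891923433], [0.0, 410.8977534111384, 200.65124227193152], [0.0, 0.0, 1.0]] [[-0.0134, -0.9994, -0.0304, 29.8439], [0.9937, -0.0167, 0.1109, -381.9898], [-0.1113, -0.0288, 0.9934, -1288.5173], [0.0, 0.0, 0.0, 1.0]] {}
25.0 0.1 [ 9.80283994e-01  1.97591863e-01 -1.25084723e-04 -8.54531975e-04]
```

View pics/side0.png

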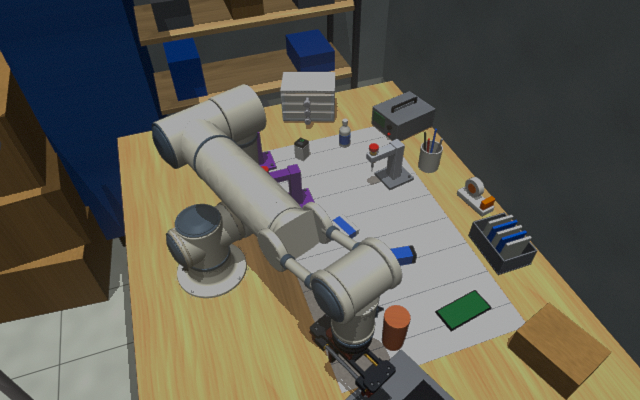

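View pics/top0.png

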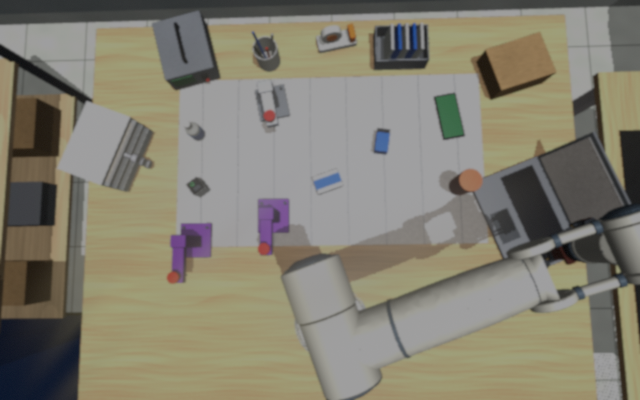

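Block: blue at top (382,141) / side (403,256). The other blue item at top (327,181) is the white-blue wipes box. Stand: the grey one at top (272,103) / side (390,163). The two purple ones are look-alikes. I'll confirm this in one enlarged crop.

```bash
cat > h.py <<'E'
import numpy as np, cv2
from scipy.optimize import least_squares
from station import r
def P(c): 
    return c["K"]@np.diag([1.,-1,-1])@c["world_to_cam"][:3]
def proj(c,X):
    X=np.atleast_2d(X); q=np.c_[X,np.ones(len(X))]@P(c).T; return q[:,:2]/q[:,2:]
def tri(c1,p1,c2,p2):
    X=cv2.triangulatePoints(P(c1),P(c2),np.array(p1,float).reshape(2,1),np.array(p2,float).reshape(2,1)).ravel(); return X[:3]/X[3]
def onz(c,p,z):
    M=P(c); A=np.c_[M[:,0],M[:,1],-np.array([p[0],p[1],1.])]; return np.linalg.solve(A,-(M[:,2]*z+M[:,3]))[:2]
def crop(c,x,y,w,h,k):
    im=cv2.resize(c["color"][y:y+h,x:x+w,::-1],None,fx=k,fy=k,interpolation=cv2.INTER_CUBIC)
    for i in range(0,w,10): cv2.line(im,(i*k,0),(i*k,6),(0,0,255),1); cv2.putText(im,str(x+i),(i*k,18),0,.35,(0,0,255),1)
    for j in range(0,h,10): cv2.line(im,(0,j*k),(6,j*k),(0,0,255),1); cv2.putText(im,str(y+j),(8,j*k+4),0,.35,(0,0,255),1)
    return im
E
python3 - <<'E'
from h import *
t=r.camera("top"); s=r.camera("side")
im=np.vstack([np.hstack([crop(t,357,117,48,48,6),crop(t,245,76,48,56,6)[:288]]),np.hstack([crop(s,378,235,48,48,6),crop(s,362,138,48,50,6)[:288]])])
cv2.imwrite("pics/c1.png",im)
E
```

```text
(no output)
```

View pics/c1.png

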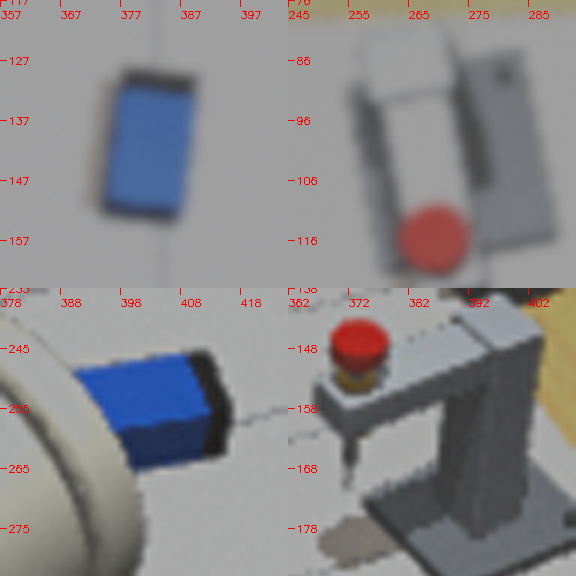

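```bash
cat >> h.py <<'E'
def hullmask(c,pts,box,k=8):
    x,y,w,h=box; p=(proj(c,pts)-[x,y]+.5)*k
    m=np.zeros((h*k,w*k),np.uint8); cv2.fillConvexPoly(m,cv2.convexHull(np.round(p).astype(np.int32)),255)
    return cv2.resize(m,(w,h),interpolation=cv2.INTER_AREA)/255.
def boxpts(lo,hi): return np.array([[a,b,c] for a in(lo[0],hi[0]) for b in(lo[1],hi[1]) for c in(lo[2],hi[2])],float)
def Rz(a): return np.array([[np.cos(a),-np.sin(a),0],[np.sin(a),np.cos(a),0],[0,0,1]])
A=np.linspace(0,2*np.pi,48,endpoint=False); CIRC=np.c_[np.cos(A),np.sin(A),0*A]
def cyl(p,rad,h): return np.vstack([CIRC*rad+p,CIRC*rad+p-[0,0,h]])
def sub(c,box): x,y,w,h=box; return c["color"][y:y+h,x:x+w].astype(float)
def fit(views,model,x0,step):
    from scipy.optimize import minimize
    f=lambda q: sum((((hullmask(c,model(q),b)-m)*g)**2).sum() for c,b,m,g in views)
    x0=np.array(x0,float); S=np.vstack([x0]+[x0+np.eye(len(x0))[i]*step[i] for i in range(len(x0))])
    o=minimize(f,x0,method="Nelder-Mead",options=dict(initial_simplex=S,xatol=.02,fatol=.01,maxiter=600)); return o.x,o.fun
def knobviews(c,box):
    a=sub(c,box); m=np.clip(((a[:,:,0]-a[:,:,1])/(a[:,:,0]+a[:,:,1]+1)-.2)/.3,0,1); return (c,box,m,np.ones(m.shape))
def knobfit(vs,x0=None):
    return fit(vs,lambda q:cyl(q,17,14),x0,[8,8,8])
E
python3 - <<'E'
from h import *
t=r.camera("top"); s=r.camera("side")
X=tri(t,(269,115),s,(374,147.5)); print("knob tri",X)
kt=knobviews(t,(255,100,30,30)); ks=knobviews(s,(360,138,26,24))
print(kt[2].sum(),ks[2].sum())
for v in([kt,ks],): print("knob fit",knobfit(v,X))
print("knob top only z=193",fit([kt],lambda q:cyl([*q,193],17,14),X[:2],[8,8]))
print("knob side only z=193",fit([ks],lambda q:cyl([*q,193],17,14),X[:2],[8,8]))
# block
bt=(362,120,42,42); a=sub(t,bt); R=a[:,:,0]; print("desk R",np.median(R),R[20,18]); m=np.clip((130-R)/(130-75),0,1)
vt=(t,bt,m,np.ones(m.shape))
bs=(400,240,26,32); a=sub(s,bs); R=a[:,:,0]; m=np.clip((130-R)/(130-50),0,1); print(m.round(1)[::3,::3])
g=np.ones(m.shape); g[22:,:8]=0
vs=(s,bs,m,g)
def B(q): # x,y of middle(37), yaw of z axis, z of bottom
    return boxpts([-37,-21,0],[37,21,42])@Rz(q[2]).T+[q[0],q[1],q[3]]
x0=onz(t,(382,141),21); print(x0)
print("both",fit([vt,vs],B,[*x0,-.1,0],[8,8,.2,8]))
print("top",fit([vt],lambda q:B([*q,0]),[*x0,-.1],[8,8,.2])); print("side",fit([vs],lambda q:B([*q,0]),[*x0,-.1],[8,8,.2]))
# stand arm direction: top z160 edges, crop pts
p=[(255+0,0)]
L=[onz(t,(245+x/6,76+y/6),160) for x,y in((382-288,105),(400-288,205),(457-288,95),(470-288,195))]
print("arm dir",[np.degrees(np.arctan2(*(L[i]-L[i+1])[::-1])) for i in(0,2)], np.linalg.norm(L[0]-L[2]))
E
```

```text
knob tri [613.06246718 165.16098133 186.16466871]
41.642241454524815 55.30221466679582
knob fit (array([612.10108218, 167.91681145, 192.02131315]), np.float64(79.61251271535586))
knob top only z=193 (array([611.68551406, 166.01156726]), np.float64(59.92181350813647))
knob side only z=193 (array([611.45406874, 169.84994617]), np.float64(18.6887455241486))
desk R 159.0 70.0
[[0.  0.  0.  0.  0.  0.  0.  0.  0. ]
 [0.  0.  0.  0.  0.  0.  0.  0.  0. ]
 [0.  0.3 0.8 0.9 0.9 0.  0.  0.  0. ]
 [1.  1.  1.  1.  1.  0.  0.  0.  0. ]
 [1.  1.  1.  1.  1.  0.6 0.  0.  0. ]
 [1.  1.  1.  1.  1.  1.  0.  0.  0. ]
 [1.  1.  1.  1.  1.  1.  0.  0.  0. ]
 [1.  1.  1.  1.  1.  0.7 0.  0.  0. ]
 [1.  1.  0.6 0.  0.  0.  0.  0.  0. ]
 [0.  0.  0.  0.  0.  0.  0.  0.  0. ]
 [0.  0.  0.  0.  0.  0.  0.  0.  0. ]]
[ 572.90573049 -175.28579371]
both (array([ 5.71876332e+02, -1.71127600e+02, -1.38496817e-01, -6.17824470e-01]), np.float64(28.83067601045847))
top (array([ 5.72869417e+02, -1.71898700e+02, -1.70434339e-01]), np.float64(19.97552155718875))
side (array([ 5.70423229e+02, -1.71774474e+02, -9.85389848e-02]), np.float64(4.570327638408305))
arm dir [np.float64(10.020595431377929), np.float64(7.1271027783786804)] 37.24180566015292
```

```bash
cat >> h.py <<'E'
from scipy.spatial.transform import Rotation as Ro
def tool(yaw,tau,rev=False):
    """tool pointing along heading yaw, depressed tau below horizontal; tool y horizontal"""
    z=np.array([np.cos(yaw)*np.cos(tau),np.sin(yaw)*np.cos(tau),-np.sin(tau)])
    y=np.array([-np.sin(yaw),np.cos(yaw),0]); y=-y if rev else y
    return Ro.from_matrix(np.c_[np.cross(y,z),y,z]).as_quat()
def tcp(g,q,ahead=6): return np.array(g,float)-ahead*Ro.from_quat(q).apply([0,0,1])
E
python3 - <<'E'
from h import *
t=r.camera("top"); s=r.camera("side")
for n,p,z in(("Pknob",(264,249),193),("Pcol",(266,206),160),("Pfoot TL",(259,200),14),("Pfoot TR",(289,199),14),("Pfoot BR",(288,232),14),("spare",(197,186),74),("bottle",(194,129),110),("wipes",(327,181),26),("tumbler",(470,181),130),
  ("wipesL",(313,182),26),("wipesTR",(341,172),26),("Gfoot BR",(290,116),14),("Gfoot TR",(284,85),14)): print(n,onz(t,p,z).round())
psi=-.14; d=np.array([np.cos(psi),np.sin(psi),0])
g=np.array([571.9,-171.1,24])+11*d
def f(g,q): 
    j=r.ik(tcp(g,q),q); return None if j is None else np.round(j,2).tolist()
for tau in(0,10,15,20,25,30):
  for rev in(0,1): print("pick",tau,rev,f(g,tool(psi,np.pi/2+np.radians(tau),rev)))
tip=np.array([612,168,0])
for yaw in(10,30,45,60,75):
  for tau in(15,25):
    for rev in(0,1):
      q=tool(np.radians(yaw),np.radians(tau),rev); print("place",yaw,tau,rev,f(tip+[0,0,48],q),f(tip+[0,0,48]-100*np.array([np.cos(np.radians(yaw)),np.sin(np.radians(yaw)),0]),q))
E
```

```text
Pknob [232. 178.]
Pcol [354. 178.]
Pfoot TL [389. 224.]
Pfoot TR [390. 127.]
Pfoot BR [284. 131.]
spare [429. 407.]
bottle [600. 408.]
wipes [445.   4.]
tumbler [ 420. -413.]
wipesL [442.  49.]
wipesTR [473. -41.]
Gfoot BR [665. 123.]
Gfoot TR [772. 142.]
pick 0 0 [-0.34, 0.18, 1.52, 0.0, 1.44, -1.77]
pick 0 1 [-0.34, 0.18, 1.52, 0.0, 1.44, 1.37]
pick 10 0 [-0.33, 0.33, 1.36, -0.03, 1.63, -1.76]
pick 10 1 [-0.33, 0.33, 1.36, -0.03, 1.63, 1.39]
pick 15 0 [-0.32, 0.41, 1.27, -0.05, 1.72, -1.75]
pick 15 1 [-0.32, 0.41, 1.27, -0.05, 1.72, 1.39]
pick 20 0 [-0.31, 0.48, 1.19, -0.06, 1.81, -1.75]
pick 20 1 [-0.31, 0.48, 1.19, -0.06, 1.81, 1.39]
pick 25 0 [-0.31, 0.56, 1.1, -0.07, 1.91, -1.75]
pick 25 1 [-0.31, 0.56, 1.1, -0.07, 1.91, 1.4]
pick 30 0 [-0.3, 0.64, 1.02, -0.09, 2.0, -1.75]
pick 30 1 [-0.3, 0.64, 1.02, -0.09, 2.0, 1.39]
place 10 15 0 [0.25, -0.28, 2.42, 3.39, 0.31, 1.35] None
place 10 15 1 [0.25, -0.28, 2.42, 3.39, 0.31, -1.79] None
place 10 25 0 [0.25, -0.37, 2.36, -1.36, 0.07, -0.18] None
place 10 25 1 None None
place 30 15 0 [-0.08, -0.21, 2.37, 1.96, 0.63, 2.5] None
place 30
[... 326 characters left out ...]
 25 0 None None
place 45 25 1 [-0.19, -0.14, 2.18, 1.38, 0.87, -0.26] [-0.43, -0.32, 2.33, 1.28, 1.09, -0.28]
place 60 15 0 [-0.31, 0.15, 2.02, 1.47, 1.25, 2.59] [-0.53, 0.1, 2.06, 1.35, 1.43, 2.56]
place 60 15 1 [-0.31, 0.15, 2.02, 1.47, 1.25, -0.55] [-0.53, 0.1, 2.06, 1.35, 1.43, -0.58]
place 60 25 0 None None
place 60 25 1 [-0.27, 0.05, 2.0, 1.27, 1.16, -0.36] [-0.48, -0.01, 2.06, 1.19, 1.34, -0.42]
place 75 15 0 [-0.32, 0.33, 1.79, 1.32, 1.48, 2.59] [-0.5, 0.35, 1.76, 1.22, 1.63, 2.55]
place 75 15 1 [-0.32, 0.33, 1.79, 1.32, 1.48, -0.55] [-0.5, 0.35, 1.76, 1.22, 1.63, -0.59]
place 75 25 0 None None
place 75 25 1 [-0.29, 0.24, 1.79, 1.17, 1.4, -0.42] [-0.47, 0.25, 1.77, 1.09, 1.55, -0.49]
```

Run:
```python
from h import *
psi=-.14; d=np.array([np.cos(psi),np.sin(psi),0])
g=np.array([571.9,-171.1,26])+11*d
q=tool(psi,np.pi/2+np.radians(25),1); up=np.array([0,0,150.])
r.goto(tcp(g+up,q),q)
s=r.camera("side"); 
print(r.move_l(tcp(g,q),velocity=120,force_limit=8), r.get_eef_pos()-tcp(g,q))
r.grip(0.3,20); print("w",r.get_grip_width()*88,r.get_gripper_force(),r.get_time_s())
s2=r.camera("side"); t2=r.camera("top")
cv2.imwrite("pics/g1.png",np.vstack([np.hstack([crop(s,360,200,65,65,6),crop(s2,360,200,65,65,6)]),]))
```

```text
False [ 0.57047427 -0.16726768  1.13411354]
w 42.095848555977895 19.99668538570404 4.5167
```

View pics/g1.png

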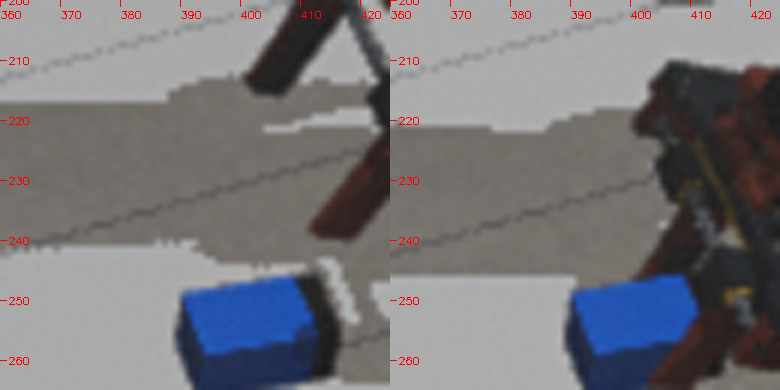

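The jaws stopped at 42.1 mm, so they hold the block just behind the watch. Next I lift it, turn it upright and set it down.

Run:
```python
from h import *
p=r.get_eef_pos(); r.move_l(p+[0,0,140],velocity=150)
h=np.radians(60); D=np.array([np.cos(h),np.sin(h),0]); q=tool(h,np.radians(25),1)
st=np.array([612,168,0])-115*D
g=st+[0,0,48]
r.goto(tcp(g+[0,0,90],q),q); print(r.get_grip_width()*88,r.get_gripper_force(),r.get_time_s(), r.get_force())
r.move_l(tcp(g+[0,0,15],q),velocity=120); r.hold(.2)
print(r.move_l(tcp(g+[0,0,-5],q),velocity=20,force_limit=4)); e=r.get_eef_pos()-tcp(g,q); print("z",e,r.get_force())
t=r.camera("top"); s=r.camera("side"); np.savez("v1.npz",t=t["color"],s=s["color"])
x,y=proj(t,g)[0].astype(int); u,v=proj(s,g)[0].astype(int); print(x,y,u,v)
cv2.imwrite("pics/st1.png",np.hstack([crop(t,x-35,y-35,65,70,6),crop(s,u-35,v-40,65,70,6)]))
print(r.get_time_s())
```

```text
42.01880797637788 19.995151162147522 7.1417 [ 0.99400774 -0.29293907 -1.93248874]
True
z [0.02418119 0.01874726 1.09706607] [ 1.45373521 -0.98949849  3.81558498]
306 146 367 199
8.9167
```

View pics/st1.png

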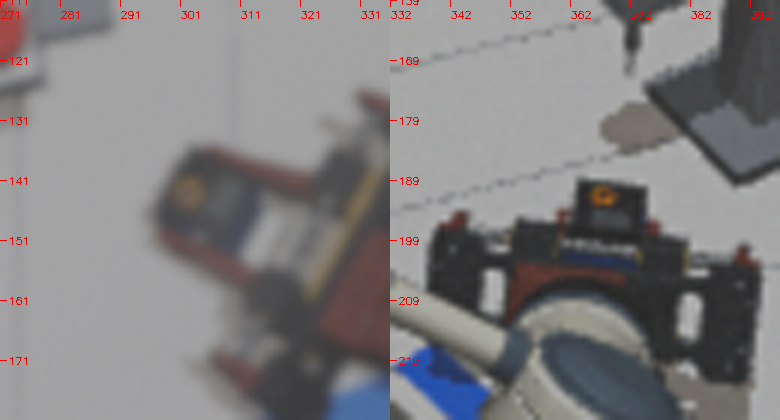

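The block is upright: the ring is at top (302.7,143.2) and side (367.7,191.5), and the tip is at side (372,171.5). I'll release it so it stands freely, grip it again and measure.

```bash
cat >> h.py <<'E'
def ring(c,p,w=11,ringz=74):
    """centre of the orange ring near pixel p by weighted centroid"""
    x,y=int(p[0]-w//2),int(p[1]-w//2); a=sub(c,(x,y,w,w)); o=np.clip(a[:,:,0]-a[:,:,2]-25,0,None)*(a[:,:,0]>a[:,:,1])
    Y,X=np.mgrid[y:y+w,x:x+w]; return np.array([(o*X).sum(),(o*Y).sum()])/o.sum(), o
H60=np.radians(60); D60=np.array([np.cos(H60),np.sin(H60),0]); E60=np.array([-np.sin(H60),np.cos(H60),0]); Q60=tool(H60,np.radians(25),1)
E
python3 - <<'E'
from h import *
r.grip(.62); r.hold(.3); p=r.get_eef_pos(); r.grip(.3,15); r.hold(.2)
g=p+6*Ro.from_quat(Q60).apply([0,0,1]); print("w",r.get_grip_width()*88,"g",g,r.get_force())
t=r.camera("top"); s=r.camera("side")
pt,o=ring(t,(303,143)); print(pt); print(o.round().astype(int))
ps,o2=ring(s,(368,191)); print(ps); print(o2.round().astype(int))
print("tri",tri(t,pt,s,ps))
for c,px in((t,pt),(s,ps)):
    w=np.r_[onz(c,px,74),0]-g; print("port rel grasp along,lat",w@D60,w@E60,"(lat should be 4)")
kt=knobviews(t,(255,100,30,30)); kt2=(t,kt[1],np.clip(kt[2]/.6,0,1),kt[3]); ks=knobviews(s,(360,138,26,24))
print("knob t/s z=193",[fit([v],lambda q:cyl([*q,193],17,14),[612,168],[8,8]) for v in(kt,kt2,ks)])
a=sub(s,(364,156,16,18)); print(a.sum(2).astype(int)//3)
print(kt[2].round(1)[5:27,3:27])
E
```

```text
w 41.98003086246431 g [553.7104365   68.64987262  47.82927179] [ 0.38784253 -0.1324216  -0.67887014]
[301.79787234 142.39361702]
[[ 0  0  0  0  0  0  0  0  0  0  0]
 [ 0  0  0  0  0  0  0  0  0  0  0]
 [ 0  0  0  0  0  0  0  0  0  0  0]
 [ 0  0  0 10 12  3  0  0  0  0  0]
 [ 0  0  2 10 11  6  0  0  0  0  0]
 [ 0  0  2  5  5  6  0  0  0  0  0]
 [ 0  0  0  7  9  6  0  0  0  0  0]
 [ 0  0  0  0  0  0  0  0  0  0  0]
 [ 0  0  0  0  0  0  0  0  0  0  0]
 [ 0  0  0  0  0  0  0  0  0  0  0]
 [ 0  0  0  0  0  0  0  0  0  0  0]]
[367.07076923 191.21538462]
[[ 0  0  0  0  0  0  0  0  0  0  0]
 [ 0  0  0  0  0  0  0  0  0  0  0]
 [ 0  0  0  0  0  0  0  0  0  0  0]
 [ 0  0  0  0  0  0  0  0  0  0  0]
 [ 0  0  0 29 45 25  0  0  0  0  0]
 [ 0  0  8  5 11 33  0  0  0  0  0]
 [ 0  0  5 36 67 61  0  0  0  0  0]
 [ 0  0  0  0  0  0  0  0  0  0  0]
 [ 0  0  0  0  0  0  0  0  0  0  0]
 [ 0  0  0  0  0  0  0  0  0  0  0]
 [ 0  0  0  0  0  0  0  0  0  0  0]]
tri [558.33847771  80.09516751  77.06144075]
port rel grasp along,lat 13.118489208509413 0.21383779382492918 (lat should be 4)
port rel grasp along,l
[... 2991 characters left out ...]
 [0.  0.  0.  0.  0.  0.  0.  0.  0.  0.2 0.3 0.4 0.4 0.3 0.  0.  0.  0.
  0.  0.  0.  0.  0.  0. ]
 [0.  0.  0.  0.  0.  0.  0.  0.  0.  0.  0.  0.  0.  0.  0.  0.  0.  0.
  0.  0.  0.  0.  0.  0. ]
 [0.  0.  0.  0.  0.  0.  0.  0.  0.  0.  0.  0.  0.  0.  0.  0.  0.  0.
  0.  0.  0.  0.  0.  0. ]
 [0.  0.  0.  0.  0.  0.  0.  0.  0.  0.  0.  0.  0.  0.  0.  0.  0.  0.
  0.  0.  0.  0.  0.  0. ]
 [0.  0.  0.  0.  0.  0.  0.  0.  0.  0.  0.  0.  0.  0.  0.  0.  0.  0.
  0.  0.  0.  0.  0.  0. ]
 [0.  0.  0.  0.  0.  0.  0.  0.  0.  0.  0.  0.  0.  0.  0.  0.  0.  0.
  0.  0.  0.  0.  0.  0. ]
 [0.  0.  0.  0.  0.  0.  0.  0.  0.  0.  0.  0.  0.  0.  0.  0.  0.  0.
  0.  0.  0.  0.  0.  0. ]]
```

Run:
```python
from h import *
g=r.get_eef_pos()+6*Ro.from_quat(Q60).apply([0,0,1]); port=np.r_[(g+14.1*D60+4*E60)[:2],74]
t=r.camera("top"); s=r.camera("side")
bs=ring(s,(368,191))[0]-proj(s,port)[0]; bt=ring(t,(302,142))[0]-proj(t,port)[0]; print("px bias",bs,bt)
tip=onz(s,np.array([371.55,170.8])-bs,79); print("tip via side pin",tip)
kt=knobviews(t,(255,100,30,30)); ks=knobviews(s,(360,138,26,24))
# bias-corrected knob: shift K
import copy
def sh(c,b): c=dict(c); K=c["K"].copy(); K[:2,2]+=b; c["K"]=K; return c
T,S=sh(t,bt),sh(s,bs)
kt=(T,kt[1],np.clip(kt[2]/.6,0,1),kt[3]); ks=(S,)+ks[1:]
print("knob t,s",[fit([v],lambda q:cyl([*q,193],17,14),[612,168],[8,8]) for v in(kt,ks)])
print("both free z",fit([kt,ks],lambda q:cyl(q,17,14),[612,168,193],[8,8,8]))
```

```text
px bias [ 0.39264345 -0.17456156] [ 0.81230044 -0.8435587 ]
tip via side pin [610.79285045 167.29565762]
knob t,s [(array([609.27986908, 167.56568527]), np.float64(41.08529013580389)), (array([609.32098961, 168.33773136]), np.float64(18.413739692634028))]
both free z (array([613.76552236, 170.82445559, 188.50805924]), np.float64(59.895322187962336))
```

The three estimates agree to about 1 mm, putting the tip near (609.7, 167.7). I'll slide the block there and check the ring against the tip in the side image.

Run:
```python
from h import *
p=r.get_eef_pos(); g=p+6*Ro.from_quat(Q60).apply([0,0,1]); port=(g+14.1*D60+4*E60)
mv=np.array([609.7,167.7])-port[:2]; print("mv",mv)
print(r.move_l(p+[*mv,0],velocity=50,force_limit=15)); r.hold(.3); print(r.get_eef_pos()-p-[*mv,0],r.get_force(),r.get_time_s())
s=r.camera("side"); t=r.camera("top")
P74,P79=proj(s,[[609.7,167.7,74],[609.7,167.7,79]]); print("expected ring,tip",P74,P79)
print("ring",ring(s,P74,13)); 
a=sub(s,(364,160,16,20)); print(a.sum(2).astype(int)//3)
print(a[:,:,0].astype(int)-a[:,:,2].astype(int))
cv2.imwrite("pics/u1.png",np.hstack([crop(s,350,140,45,50,8),crop(t,250,95,45,50,8)]))
```

```text
mv [52.26426401 84.96639121]
False
[ 0.01054338 -0.03518662  0.0113026 ] [-0.10869775 -0.77338582  1.79797246] 12.8417
expected ring,tip [370.73854497 172.02782363] [370.82681531 170.97447192]
ring (array([370.3190184 , 172.06134969]), array([[ 0.,  0.,  0.,  0.,  0.,  0.,  0.,  0.,  0.,  0.,  0.,  0.,  0.],
       [ 0.,  0.,  0.,  0.,  0.,  0.,  0.,  0.,  0.,  0.,  0.,  0.,  0.],
       [ 0.,  0.,  0.,  0.,  0.,  0.,  0.,  0.,  0.,  0.,  0.,  0.,  0.],
       [ 0.,  0.,  0.,  0.,  0.,  0.,  0.,  0.,  0.,  0.,  0.,  0.,  0.],
       [ 0.,  0.,  0.,  0.,  0.,  0.,  0.,  0.,  0.,  0.,  0.,  0.,  0.],
       [ 0.,  0.,  0.,  0.,  0.,  4., 30., 10., 12.,  0.,  0.,  0.,  0.],
       [ 0.,  0.,  0.,  0.,  0., 30., 16.,  0., 30.,  0.,  0.,  0.,  0.],
       [ 0.,  0.,  0.,  0.,  0.,  0.,  2., 10., 12.,  0.,  0.,  0.,  0.],
       [ 0.,  0.,  0.,  0.,  0.,  0.,  0.,  0.,  0.,  0.,  0.,  0.,  0.],
       [ 0.,  0.,  0.,  0.,  0.,  0.,  0.,  0.,  0.,  0.,  0.,  0.,  0.],
       [ 0.,  0.,  0.,  0.,  0.,  0.,  0.,  0.,  0.,  0.,  0.,  0.,  0.],
       [ 0.,  0.,  0.,  0.,  0.,  0.,  0.,  0.,  0
[... 2081 characters left out ...]
   0   0  -1   0   1   0   0]
 [ -1   0  -1   0   1   1   3   2   2   0   0   0  -1   0  -1  -5]
 [  0  -1   0   0   3  29  55  35  37   7   3   2   1   1  -4  -9]
 [  1   0   0   0  11  55  41  23  55  18   3   2   4   2  -2  -5]
 [ -1   0   0   0   2  12  27  35  37   7   2   2   2   0 -12  -5]
 [  0   0  -1   0   1  -1  -1   2   1  -3   2   1   4   2  -8  -4]
 [ 22  23   4   2   0  -1  -4  -4  -5  -3  -4  -2  -1  -3 -14  -4]
 [ 18  21   4   0   0  -1  -2  -4  -3  -3  -5  -3   1  -9   3  19]
 [ 15  16   5   1   3   1  -1   1   1   0   3   0  -1 -16  11  34]
 [ 32   1   0   0   2   2   1   1   2   1   2   3   2  -1   0   6]
 [ 10  -3  -4  -4  -5  -2  -3  -3  -2  -1  -2   0   9  33   3  -4]]
```

View pics/u1.png

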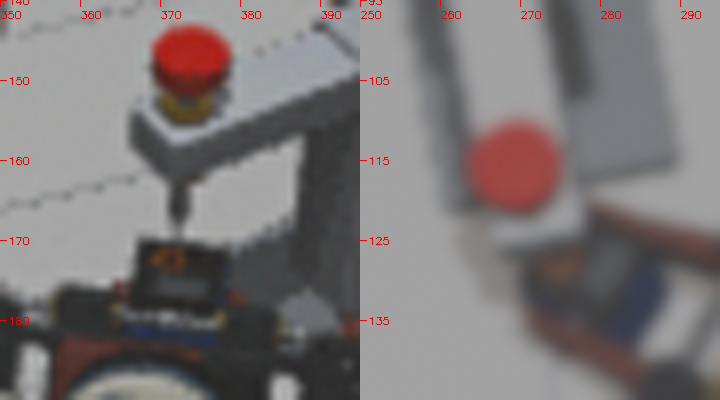

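```bash
cat > ringfit.py <<'E'
from h import *
def render(c,port,ri,box,pin=None,k=12):
    x,y,w,h=box
    m=np.zeros((h*k,w*k),np.float32)
    for rad,v in((6.5,1.),(ri,0.)):
        p=(proj(c,CIRC*rad+port)-[x,y]+.5)*k; cv2.fillPoly(m,[np.round(p).astype(np.int32)],v)
    if pin is not None:
        pts=np.vstack([CIRC*1.5+pin,CIRC*1.5+pin+[0,0,16]]); p=(proj(c,pts)-[x,y]+.5)*k
        cv2.fillConvexPoly(m,cv2.convexHull(np.round(p).astype(np.int32)),0.)
    return cv2.resize(m,(w,h),interpolation=cv2.INTER_AREA)
def rb(img,box): x,y,w,h=box; a=img[y:y+h,x:x+w].astype(float); return a[:,:,0]-a[:,:,2]
def rfit(c,img,box,x0,free,pin0=None,sig=.3):
    from scipy.optimize import minimize
    d=rb(img,box)
    def f(q):
        pin=None if pin0 is None else np.r_[q[3:5],79]
        m=cv2.GaussianBlur(render(c,np.r_[q[:2],74],q[2],box,pin),(0,0),sig); a=(m*d).sum()/(m*m).sum()
        return ((d-a*m)**2).sum()
    x0=np.array(x0,float); S=np.vstack([x0]+[x0+np.eye(len(x0))[i]*[3,3,1,3,3][i] for i in range(len(x0))])
    o=minimize(f,x0,method="Nelder-Mead",options=dict(initial_simplex=S,xatol=.02,fatol=.5,maxiter=800)); return o.x,o.fun,(d**2).sum()
E
python3 - <<'E'
from ringfit import *
s=r.camera("side"); t=r.camera("top"); v=np.load("v1.npz")
for sg in(.3,.5): print("side v1",rfit(s,v["s"],(361,186,13,11),[*onz(s,(367.2,191.3),74),3.5],3,sig=sg))
for sg in(.3,.5):
  for dx in(0,2): print("side now ring+pin",rfit(s,s["color"],(365,169,11,7),[609+dx,168,4,611,168],3,pin0=1,sig=sg))
# pin column: fit pin 3mm part, rows 167-169 and thick rows 163-166 by darkness
a=sub(s,(366,160,12,12)).mean(2); dk=np.clip(166-a,0,None)
for row in(163,164,165,166,168,169):
    w=dk[row-160,4:9]; print(row,(w*np.arange(370,375)).sum()/w.sum(),w.sum())
for z in(79,85,90,95,100,105,110): print(z,proj(s,[610.5,167.5,z])[0])
print("ring top exp/meas",proj(t,[609.7,167.7,74])[0],ring(t,(274,128),11)[0])
E
```

```text
side v1 (array([558.90987976,  82.92692676,   2.88449004]), np.float64(4783.199050010194), np.float64(70358.0))
side v1 (array([558.96941578,  83.01260603,   3.20776731]), np.float64(3643.9524537387674), np.float64(70358.0))
side now ring+pin (array([610.48254908, 169.13933258,   3.38829112, 612.69645441,
       168.49502777]), np.float64(2136.8117949715356), np.float64(19749.0))
side now ring+pin (array([610.37229198, 169.17831916,   3.44908006, 612.77837969,
       169.48066268]), np.float64(2280.6786139079513), np.float64(19749.0))
side now ring+pin (array([610.45053598, 169.15545925,   3.79358   , 612.73093441,
       167.72794814]), np.float64(1252.9493226382308), np.float64(19749.0))
side now ring+pin (array([610.47959947, 169.12246726,   4.05814263, 612.55514783,
       167.85256082]), np.float64(1170.9811902601612), np.float64(19749.0))
163 371.9797468354431 263.3333333333333
164 371.9268292682928 259.66666666666663
165 371.8788598574822 280.66666666666663
166 371.8727050183598 272.33333333333337
168 371.6434108527132 86.0
169 371.5335820895522 89.33333333333336
79 [371.05781734 170.95746751]
85 [371.16483381 169.68746956]
90 [371.25443619 168.62413003]
95 [371.34442484 167.55620645]
100 [371.43480227 166.48366911]
105 [371.52557101 165.40648806]
110 [371.6167336  164.32463306]
ring top exp/meas [273.77479796 127.49133898] [274.94117647 127.88235294]
```

Run:
```python
from ringfit import *
p=r.get_eef_pos(); p1=p+[1.19,-.84,0]
r.move_l(p1,velocity=15); r.hold(.3); s=r.camera("side")
print("held",rfit(s,s["color"],(365,169,11,7),[611,168,3.5,612,168],3,pin0=1,sig=.4)[0])
r.grip(.65); r.hold(.2)
r.move_l(p1-130*D60,velocity=150); r.hold(.1)
s=r.camera("side"); t=r.camera("top"); print("free",rfit(s,s["color"],(365,169,11,7),[611,168,3.5,612,168],3,pin0=1,sig=.4)[0])
print(r.get_time_s(), r.get_eef_pos())
cv2.imwrite("pics/u2.png",np.hstack([crop(s,350,140,45,50,8),crop(t,250,95,45,50,8)]))
```

```text
held [611.5490831  167.93088421   3.84383939 612.77852597 167.02056254]
free [611.80302868 168.22838288   3.72503411 612.74279428 166.84982478]
15.525 [539.57178065  36.04130504  50.41885675]
```

View pics/u2.png

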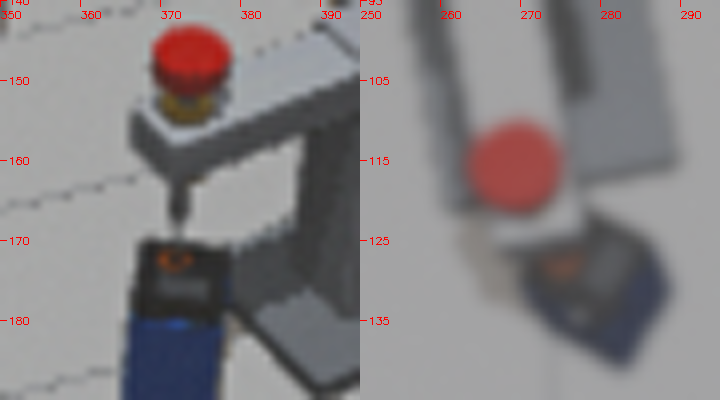

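Run:
```python
from h import *
p=r.get_eef_pos(); r.move_l(p-np.r_[20*D60[:2],-220],velocity=200)
q=tool(np.radians(15),np.pi/2,1); k=np.array([609.8,167.7,0])
print("ik",r.ik(k+[0,0,260],q)); r.goto(k+[0,0,260],q); r.grip(0); r.hold(.2)
print(r.get_eef_pos(),r.get_force(),r.get_time_s())
r.move_l(k+[0,0,226],velocity=60); r.hold(.2)
print("contact",r.move_l(k+[0,0,212],velocity=15,force_limit=1.5),r.get_eef_pos(),r.get_force())
z0=r.get_eef_pos()[2]; r.move_l(k+[0,0,z0+3],velocity=20); r.hold(.3); print(r.get_force())
print("press",r.move_l(k+[0,0,201],velocity=15,force_limit=9.5)); e=r.get_eef_pos(); print(e,z0-e[2],r.get_force(),r.get_time_s())
s=r.camera("side"); cv2.imwrite("pics/p1.png",crop(s,350,140,45,50,8))
```

```text
ik [ 2.14587795e-01  1.83393893e-01  1.10815838e+00 -4.44089210e-16
  1.85004038e+00  1.52358473e+00]
[609.80102012 167.70854982 260.01387815] [ 0.06135464  0.02728784 -0.09879306] 19.3417
contact True [609.78249975 167.70316958 217.10533898] [0.56947519 0.42421894 1.80400468]
[ 0.04640948 -0.85088664  0.30113415]
press True
[609.86130073 167.72324395 205.02322249] 12.08211648399876 [-1.35904173 -0.1190676   6.52049632] 22.5167
```

View pics/p1.png

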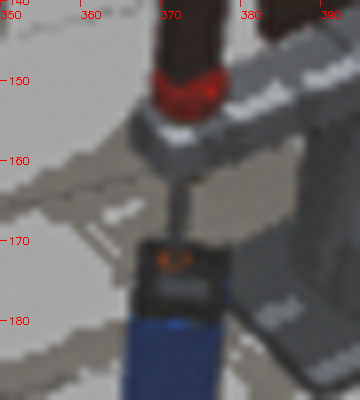

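The probe has gone about 13 mm down, well past 5 mm, so it is in the port. I'll finish the stroke, hold, then release.

Run:
```python
from h import *
k=np.array([609.8,167.7,0])
print(r.move_l(k+[0,0,202.5],velocity=8,force_limit=8),r.get_eef_pos(),r.get_force())
r.hold(1.2); print(r.get_eef_pos(),r.get_force())
r.move_l(k+[0,0,222],velocity=30); r.move_l(k+[0,0,300],velocity=120); r.hold(.5)
r.goto([450,-150,330],tool(np.radians(-15),np.pi/2,1)); r.hold(.3)
s=r.camera("side"); t=r.camera("top"); print(r.get_time_s(),r.get_force())
cv2.imwrite("pics/f1.png",np.hstack([crop(s,350,140,45,60,8),crop(t,250,95,45,60,8)])); cv2.imwrite("pics/f2.png",np.vstack([s["color"],t["color"]])[:,:,::-1])
```

```text
False [609.89324278 167.71926195 204.36140321] [-2.9328418  -0.68204721  8.43539337]
[609.88668043 167.73027417 204.3233528 ] [-3.01257398 -1.52315605  8.52093237]
27.975 [-0.48849119  0.54447699  0.32901867]
```

View pics/f1.png

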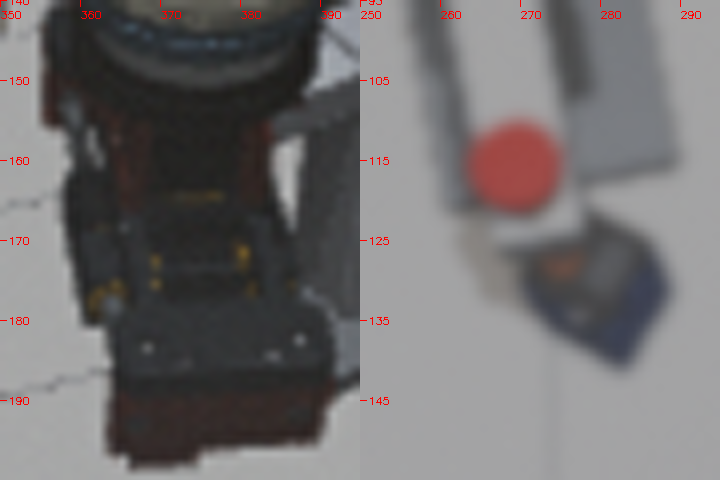

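The stall at 204.3 with rising force suggests the stop, but my contact reading leaves about 1 mm of doubt. I'll press once more, gently and in steps, to see the stop in the force–depth curve.

Run:
```python
from h import *
q=tool(np.radians(15),np.pi/2,1); k=np.array([609.8,167.7,0])
r.goto(k+[0,0,300],q); r.move_l(k+[0,0,221],velocity=100); r.hold(.3); f0=r.get_force()
for z in (217,215,210,206,204,203,202,201,200,199):
    hit=r.move_l(k+[0,0,z],velocity=20,force_limit=8); r.hold(.25); e=r.get_eef_pos(); f=r.get_force()-f0; print(z,hit,e.round(2),f.round(2))
    if f[2]>13: break
r.hold(.8); print(r.get_eef_pos().round(2),(r.get_force()-f0).round(2))
r.move_l(k+[0,0,222],velocity=30); r.move_l(k+[0,0,300],velocity=120)
r.goto([400,-330,330],tool(np.radians(-40),np.pi/2,1)); r.hold(.3)
s=r.camera("side"); t=r.camera("top"); print(r.get_time_s())
cv2.imwrite("pics/f3.png",np.hstack([crop(s,345,140,50,70,8),crop(t,250,95,48,70,8)]))
```

```text
217 False [609.99 167.78 217.39] [2.13 1.12 2.58]
215 False [609.98 167.76 215.19] [3.33 1.84 3.81]
210 False [609.97 167.73 210.3 ] [2.61 1.86 5.75]
206 False [609.97 167.76 206.74] [2.86 2.33 6.16]
204 False [609.98 167.76 204.89] [2.   1.35 7.39]
203 False [609.98 167.77 204.33] [1.83 1.61 9.1 ]
202 False [610.   167.75 204.3 ] [ 0.71  1.04 11.98]
201 False [610.02 167.76 204.23] [-1.1   0.77 14.36]
[610.03 167.76 204.24] [-0.21  1.29 14.23]
39.7083
```

View pics/f3.png

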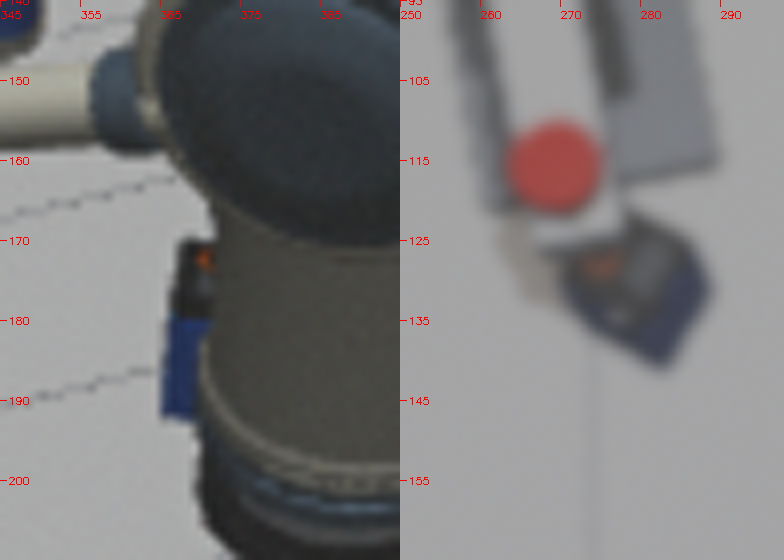

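The hard stop shows clearly at 204.3: the force rose from 9 to 14 N with no further travel. The block still stands upright with its ring in the same place, top (273.5,128), the knob is back up, and the arm is touching nothing.

```bash
python3 -c "
from station import r
print(r.hand_in())"
```

```text
the job is handed in; nothing more can be done
None
```

Done and handed in at about 40 s of the 64 s limit: the block stands under the probe with its port below the tip, and the knob was pressed to its stop (twice, the second time to confirm, at up to 14 N), held, and sprang back.

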